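Trim a battery tilt cradle to its index and lay it back

TASK

Take the sprung trim lever of the battery tilt cradle and, working the cradle only through that lever, raise it off its right-hand rest until its pointer stands at the index tab, and keep the pointer there for 10 seconds while the top-heavy cradle tries to fall to either side. Then lay the cradle gently back on the rest it came from without banging it, let the lever go and move clear. Do not let it tip over to the left-hand rest, do not push on the battery, the box on it, the tray or the pointer, and leave the index tab and the things lying around as they are.

Things in the scene. Friction and masses are not known exactly. Their poses are not given: they have to be found in the camera images.
- pivot (a point): Fixed point on the cradle's level tilt axis, 130 mm above the bench, 34 mm toward the robot from the lever's arm. Its x axis runs along the tilt axis, away from the robot, from the lever end to the pointer end; y is level and points left; z up.
- stand: Fixed stand of the cradle: dark steel base plate 270 x 360 x 12 mm with a post at each end, the tilt axis 130 mm above the bench over its middle line. Origin: centre of its underside, 142 mm along +x from pivot; same axes as pivot. Keep 25 mm clear of the posts.
- cradle (a joint): Tilt in rad of the rocking cradle: 0 upright, + when its top leans left (+y of pivot). -0.32: on the right-hand rest (start); +0.32: left-hand rest. Top-heavy: it falls to either side unless balanced. Nominal: mass 4.65 kg, inertia about the axis 0.0352 kg m2, gravity torque +0.367 N m per rad of tilt (drives it further over), damping 0.12 N m s/rad, no dry friction.
- lever (a joint): Angle in rad of the trim lever relative to the cradle, same sign, range -1.1 to 1.1, 0 when its spring is relaxed. Lever angle from upright = cradle + lever. It turns on the tilt axis and drives the cradle only through a torsion spring: torque on the cradle = 0.20 N m/rad x lever, plus damping 0.015 N m s/rad. Lever 0.12 kg, balanced about the axis.
- lever_grip (a point): Middle of the lever's grip: a black level rod, 16 mm diameter, 60 mm long, parallel to the tilt axis, overhanging from the top of the lever's steel arm toward the robot; 170 mm from the axis (300 mm above the bench when upright). The point is 39 mm from the arm's middle and 26 mm from the rod's free end. Grip it from above, fingers closing along pivot's y.
- pointer_tip (a point): Tip of the cradle's black pointer at the far end, in front of a white scale plate with black ticks every 0.1 rad. It points up, tilts with the cradle and is 155 mm from the tilt axis.
- index_tip (a point): Inner tip of the steel index tab, 16 mm wide, clipped over the top of the scale plate, also 155 mm from the tilt axis: the pointer is at the index when pointer_tip meets this point. The tab stands somewhere within 0.08 rad either side of upright and stays there.
- tray: The cradle's tray, 310 mm wide across the axis and 146 mm long, with cream end plates, balance weights and the pointer; tilts with the cradle; origin on the tilt axis over the middle of the stand. Not to be pushed. With the lever held still the cradle falls away from balance with a time constant of 0.75 to 1.8 s; let go, about 0.5 s.
- pack: Grey block of ten battery modules, 120 x 280 x 88 mm, clamped in the tray, its top 193 mm above the bench when upright; origin on the tilt axis. Not to be pushed. Its mass is 3.0 kg give or take 8 percent, so the gravity torque differs by up to 0.045 N m per rad.
- sensor_box: Black box 70 x 35 x 30 mm on the battery, 100 mm left of the middle; origin on the tilt axis. Not to be pushed. Its mass is 0.15 kg give or take 30 percent (nominally balanced), which adds a constant torque of up to 0.05 N m to either side and up to 0.035 N m per rad. So the lever must lead the cradle by 0.3 to 0.85 rad to lift it off its rest.
- wrench: Loose wrench lying on the bench to the right; bystander.
- screwdriver: Loose screwdriver lying on the bench to the left; bystander.
- grease_jar: Loose jar, 70 mm diameter, 80 mm high, left of the stand; bystander; origin under its centre.
- bolt_tray: Loose green tray 120 x 160 x 50 mm right of the stand; bystander; origin under its centre.

How it is judged:
On the way:
1. the pointer stays within 16 mm (0.1 rad) of the index tab for 8 s without a break (distance between pointer_tip and index_tip below 0.016 m), for 8 s.
At the end, for the whole second after the job is handed in: after the pointer was kept within 16 mm of the index for 8 s, the cradle lies still on the right-hand rest it came from (tilt below -0.28 rad), the lever is released and relaxed (within 0.15 rad) (value of joint cradle below -0.28 rad and angular speed of tray below 0.05 rad/s and value of joint lever between -0.15 and 0.15 rad); the robot touches nothing.
It fails at once if the cradle tips over to the left-hand rest (value of joint cradle above 0.28 rad).
It fails at once if the cradle bangs down on its rest (faster than 0.35 rad/s) (value of joint cradle below -0.27 rad and velocity of joint cradle below -0.35 rad/s).
It fails at once if the robot pushes the tray, its pointer, the battery or the box instead of the lever (contact force between any of the arm, the fingers and tray above 1 N or contact force between any of the arm, the fingers and pack above 1 N or contact force between any of the arm, the fingers and sensor_box above 1 N).
It fails at once if the index tab is moved (distance of index_tip from where it was at the start of the episode above 0.006 m).
It fails at once if a bystander is disturbed (distance of any of wrench, screwdriver, grease_jar, bolt_tray from where it was at the start of the episode above 0.03 m).
It also fails if it takes over 72 s, if anything falls off the work surface, if the arm or the gripper's body presses on something with over 40 N, if the wrist force passes 120 N, or if a joint passes its speed limit or range.

ROBOT

A 6-joint arm with a two-finger parallel gripper is mounted at the origin on the work surface. World frame = base frame: x ahead of the robot, y to its left, z up, the work surface at z = 0. Lengths are in m, angles in rad, forces in N, time in s.
With the tool pointing down it reaches from about 0.35 to 0.85 m from the base axis. Payload 8.1 kg.
Tool frame: the origin (TCP) lies on the centre line of the jaws, within the pads' length; the fingertips stand 17 mm ahead of it and the grasp point (between the pads) lies 2 mm behind it; z points along the fingers, y is the line along which they close (so a half turn about z gives the same grasp; the last joint's range is limited). The gripper opens to 93 mm and grips with 3 to 60 N. Pads are 15 mm wide; open, the fingers measure 128 mm over their backs; the gripper's body (75 mm by 188 mm) begins 65 mm behind the grasp point.
Start: joints at [-1.383, 0.13, 1.488, -0, 1.523, -0.085], TCP at [0.162, -0.578, 0.236] pointing down, gripper open.
Joint ranges: [-2.96, 2.96], [-0.89, 2.26], [0.02, 2.5], [-1.34, 4.48], [0, 2.73], [-2.66, 2.66]. Speed limits (rad/s): [2.39, 2.39, 2.79, 3.14, 3.14, 3.14].

INTERFACE

Orientations are given as a rotation vector (axis times angle).
In Python, from plant import telemetry, viewer, order gives the robot as it stands.
- The arm moves only by the tool send_rows, never from a script. Its argument "plan" is a list that holds one entry, the list of rows, each a list of 5 numbers: the closure, from -1 (fully open) to 1 (shut), then the shift along the world's x, y, z normalised to -1 to 1, where 1 is 0.2 m, then the turn about the world's z normalised to -1 to 1, where 1 is 60 degrees. A call has 1 to 20 rows; each row is the pose to reach, as a shift and turn from the pose commanded when the call began; what a row does not reach only later rows make up. A row lasts 1/12 s, in which the tool goes at most 41.7 mm and 7.16 degrees, less where a joint would pass 70% of its speed; a pose out of reach is approached as far as the arm can. A call with a number of a shift or a turn outside -1 to 1 is refused whole. A call with a gripper value outside its range is refused whole. The fingers move at their own pace and stop on an object; "force" is the grip in N (left out, the last holds). Time passes only in rows, so rows that repeat a pose let the fingers close. It gives the time, the measured TCP pose, the force, the opening and the grip force at its end, in the units of the state.
- telemetry.read_state(): the state, without advancing time (a new reading comes with each control period).
- viewer.read_camera(name): name is "side" or "top" or "wrist"; returns (picture, depth): 400x640x3 uint8, blue, green, red; 400x640 float32, m along the optical axis (not along the pixel's ray), 0 where there is no reading.
- viewer.calibration(name): a dict with "camera_matrix" (3x3 intrinsics, pixels), "extrinsics" (4x4, takes a point from camera to world coordinates); the wrist camera has in their place "hand_eye" (4x4, takes a point from camera to tool coordinates, whose origin is the TCP and whose axes are the flange's). Camera axes: x right, y up, looking along -z (the intrinsics and any distortion apply to the point x, -y, -z); pixel columns grow to the right and rows downward; lengths in m; the calibration is good to about 2 mm. The wrist camera is an equidistant fisheye: a pixel r from the principal point sees the ray r / f radians off the axis. A picture is of the moment at which its call begins: read the wrist's pose just before it. calibration takes no time and is no camera call.
- order.close_job(): hands the job in; it is judged then, once.
The state is a dict: "t": time; "q": joint angles; "dq": joint speeds; "joint_torque": joint torques, N m; "tool_pos": TCP position; "orientation": TCP orientation; "force": force on the tool from outside, world axes, zero at the start; "wrist_torque": the same for the moment, N m; "opening": finger opening in m; "gripper_force": force on a finger pad.
Only numpy, scipy, OpenCV 4.12 (cv2) and the standard library are available. Lean on these libraries where they do the work, as an engineer would, in place of code of your own. Each camera call takes 0.05 s, during which the arm holds its last target. There are 200 camera calls.

## Working session

There is one attempt and no reset: what is moved stays moved. The work goes in short steps, Python scripts to look and compute and a tool call to move; the robot and the scene stay as the last step left them, time stands still between calls to the robot, and variables do not carry over. Pictures are saved under pics/ and viewed, at most 10 in all, crops included, and the job is handed in when it is done.

Besides the shell and the picture viewer there is one more tool, called after ">>>" as a command line: name --argument value ..., lists and objects as JSON in quotes. send_rows: Moves the arm, as the interface text tells. Scaled input: -1 to 1 covers 0.2 m each way for a shift and 60 degrees each way for a turn. Its arguments: {"type":"object","properties":{"plan":{"type":"array"},"force":{"type":"number"}},"required":["plan"]}

```bash
ls; mkdir -p pics; python3 - <<'E'
from plant import telemetry, viewer, order
import cv2,numpy as np
s=telemetry.read_state(); print({k:np.round(v,3).tolist() for k,v in s.items()})
for n in("side","top"):
    p,d=viewer.read_camera(n); cv2.imwrite(f"pics/{n}0.png",p); np.save(f"pics/{n}0.npy",d)
    c=viewer.calibration(n); print(n,c)
E
```

```text
pics
{'t': 0.0, 'q': [-1.383, 0.131, 1.489, -0.0, 1.523, -0.085], 'dq': [-0.0, 0.001, 0.001, -0.001, -0.001, 0.001], 'joint_torque': [0.004, -55.984, -49.175, 0.077, 0.036, -0.0], 'tool_pos': [0.162, -0.577, 0.235], 'orientation': [-3.111, -0.427, 0.0], 'force': [0.579, 0.333, -0.894], 'wrist_torque': [-0.012, 0.011, -0.005], 'gripper_force': 0.0, 'opening': 0.093}
side {'camera_matrix': array([[395.92218907,   0.        , 324.55714948],
       [  0.        , 395.92218907, 208.44942784],
       [  0.        ,   0.        ,   1.        ]]), 'extrinsics': array([[-0.75669221,  0.34741106, -0.5538253 , -0.21021148],
       [-0.65361407, -0.42058314,  0.62920463,  0.79074265],
       [-0.01433694,  0.83810225,  0.54532474,  0.87492287],
       [ 0.        ,  0.        ,  0.        ,  1.        ]])}
top {'camera_matrix': array([[443.06945477,   0.        , 316.6705703 ],
       [  0.        , 443.06945477, 201.31871645],
       [  0.        ,   0.        ,   1.        ]]), 'extrinsics': array([[-5.70763883e-03,  9.93171947e-01, -1.16519987e-01,
         3.35837376e-01],
       [-9.99922457e-01, -4.37871089e-03,  1.16579434e-02,
         4.41720042e-04],
       [ 1.10681350e-02,  1.16577491e-01,  9.93119925e-01,
         1.48903761e+00],
       [ 0.00000000e+00,  0.00000000e+00,  0.00000000e+00,
         1.00000000e+00]])}
```

View pics/side0.png

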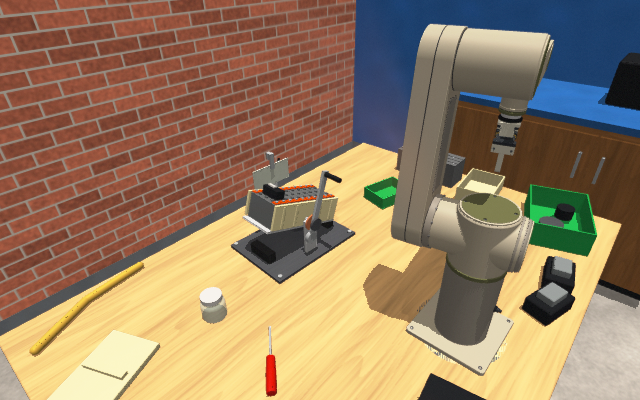

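View pics/top0.png

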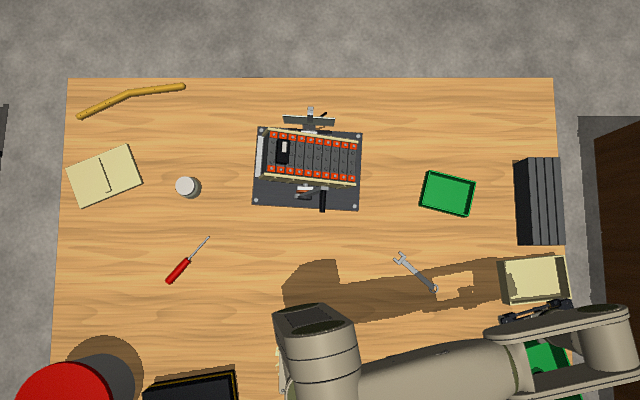

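The side view shows the cradle leaning right with the lever arm near (320,195) and its grip at (332,178). In the top view the stand spans (253–362,127–210), with the grip near (322,200), the index tab near (310,110) and the pointer near (323,114).

```bash
cat > h.py <<'E'
import numpy as np,cv2
from plant import telemetry, viewer, order
def ray(n,u,v):
    c=viewer.calibration(n);K=c["camera_matrix"];T=c["extrinsics"]
    d=np.array([(u-K[0,2])/K[0,0],-(v-K[1,2])/K[1,1],-1.]);return T[:3,3],T[:3,:3]@d
def at_z(n,u,v,z):
    o,d=ray(n,u,v);return o+d*(z-o[2])/d[2]
def at_d(n,u,v,dep):
    o,d=ray(n,u,v);return o+d*dep
def proj(n,P):
    c=viewer.calibration(n);K=c["camera_matrix"];T=c["extrinsics"]
    q=(np.asarray(P)-T[:3,3])@T[:3,:3];return np.c_[K[0,0]*q[:,0]/-q[:,2]+K[0,2],-K[1,1]*q[:,1]/-q[:,2]+K[1,2]]
E
python3 - <<'E'
from h import *
d=np.load("pics/top0.npy");p=cv2.imread("pics/top0.png")
for u,v in((262,127),(362,133),(358,211),(252,204)): print(np.round(at_z("top",u,v,.012),3))
for u,v in((322,193),(322,200),(322,208),(310,110),(310,116),(323,114),(326,114)): print(u,v,np.round(at_d("top",u,v,d[v,u]),3))
a=cv2.resize(p[98:218,245:370],None,fx=5,fy=5,interpolation=cv2.INTER_CUBIC)
cv2.imwrite("pics/c1.png",a)
p=cv2.imread("pics/side0.png");a=cv2.resize(p[140:285,225:365],None,fx=4,fy=4,interpolation=cv2.INTER_CUBIC)
cv2.imwrite("pics/c2.png",a)
E
```

```text
[0.766 0.169 0.012]
[ 0.744 -0.173  0.012]
[ 0.476 -0.155  0.012]
[0.501 0.2   0.012]
322 193 [ 0.498 -0.028  0.302]
322 200 [ 0.479 -0.028  0.299]
322 208 [ 0.457 -0.028  0.302]
310 110 [0.725 0.003 0.314]
310 116 [0.711 0.004 0.306]
323 114 [ 0.731 -0.033  0.262]
326 114 [ 0.815 -0.051 -0.   ]
```

View pics/c1.png

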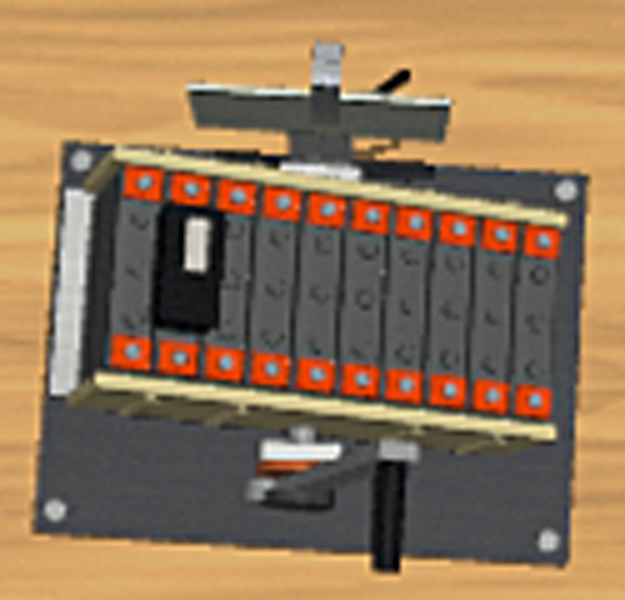

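View pics/c2.png

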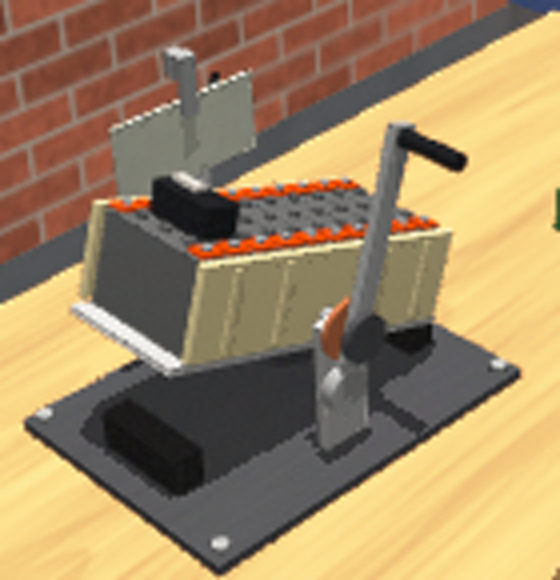

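The crops show the tab near crop-1 (327,42–120), the pointer's tip behind the plate near (405,75), and the rod from about (397,455) to (385,570). The lever arm runs up from a hub on the near post.

```bash
cat >> h.py <<'E'
def cloud(n,d):
    c=viewer.calibration(n);K=c["camera_matrix"];T=c["extrinsics"]
    v,u=np.mgrid[:400,:640]
    q=np.stack([(u-K[0,2])/K[0,0]*d,-(v-K[1,2])/K[1,1]*d,-d],-1)
    return q@T[:3,:3].T+T[:3,3]
E
python3 - <<'E'
from h import *
from scipy.optimize import least_squares
px=np.array([(62,143),(588,175),(566,567),(33,530)])/5+[245,98]-.4
P=np.array([at_z("top",u,v,.012) for u,v in px]); M=np.array([(.135,.18),(.135,-.18),(-.135,-.18),(-.135,.18)])
f=lambda q:(M@np.array([[np.cos(q[2]),np.sin(q[2])],[-np.sin(q[2]),np.cos(q[2])]])+q[:2]-P[:,:2]).ravel()
r=least_squares(f,[.62,0,0]);print("stand",r.x,"res",np.round(r.fun,4)); 
x,y,a=r.x; R=np.array([[np.cos(a),-np.sin(a),0],[np.sin(a),np.cos(a),0],[0,0,1]])
piv=np.array([x,y,.13])-R@[.142,0,0]; print("piv",piv)
for n in("top","side"):
    d=np.load(f"pics/{n}0.npy");im=cv2.imread(f"pics/{n}0.png").astype(int)
    C=(cloud(n,d)-piv)@R; s=(d>0)
    X,Y,Z=C[...,0],C[...,1],C[...,2]; dark=im.max(-1)<60
    for nm,m in(("rod",s&(X<-.02)&(X>-.15)&(Z>.12)&(Z<.2)&(abs(Y)<.12)&dark),("far",s&(X>.2)&(X<.3)&(Z>.1)&(Z<.22)&(abs(Y)<.12))):
        print(n,nm,m.sum(),np.round(C[m].min(0),4),np.round(np.median(C[m],0),4),np.round(C[m].max(0),4))
        if nm=="far":
            v,u=np.nonzero(m);o=np.argsort(-Z[m])
            for i in o[::max(1,len(o)//40)]: print(u[i],v[i],np.round(C[v[i],u[i]],3),im[v[i],u[i]])
    m=s&(X>.085)&(X<.2)&(Z>-.02)&(Z<.12)&(Y>-.125)&(Y<.05)
    A=np.c_[X[m],Y[m],np.ones(m.sum())];z=Z[m]
    from scipy.optimize import least_squares as L
    w=L(lambda p:A@p-z,[0,.3,.06],loss="soft_l1",f_scale=.003).x;print("pack",m.sum(),w,np.arctan(w[1]))
E
```

```text
stand [ 0.62305488  0.01486329 -0.06886634] res [ 0.0014 -0.0005  0.0001  0.0001  0.0001 -0.0009 -0.0016  0.0013]
piv [0.48139147 0.02463458 0.13      ]
top rod 20 [-0.0291 -0.0598  0.1627] [-0.0243 -0.054   0.169 ] [-0.0204 -0.0459  0.1724]
top far 390 [ 0.2016 -0.0743  0.1001] [ 0.2374 -0.0021  0.1334] [0.2557 0.1187 0.1877]
312 110 [ 0.244 -0.01   0.188] [142 135 126]
311 109 [ 0.247 -0.007  0.185] [162 162 158]
312 108 [ 0.251 -0.009  0.184] [180 176 166]
308 114 [0.233 0.    0.183] [205 198 192]
310 112 [ 0.24  -0.005  0.182] [172 173 170]
312 113 [ 0.238 -0.01   0.181] [204 194 181]
309 116 [ 0.232 -0.002  0.171] [51 55 50]
312 118 [ 0.232 -0.011  0.156] [53 56 52]
325 112 [ 0.254 -0.046  0.148] [19 12 15]
314 117 [ 0.238 -0.016  0.147] [229 240 227]
323 117 [ 0.24  -0.041  0.145] [182 212 218]
313 117 [ 0.238 -0.013  0.144] [225 232 219]
320 118 [ 0.237 -0.033  0.144] [60 69 67]
316 117 [ 0.239 -0.022  0.143] [226 233 220]
324 118 [ 0.238 -0.044  0.143] [145 157 150]
318 118 [ 0.237 -0.027  0.142] [58 64 63]
329 119 [ 0.236 -0.059  0.141] [51 57 55]
314 118 [ 0.237 -0.016  0.1
[... 2458 characters left out ...]
012 0.12 ] [117 129 128]
281 167 [ 0.238 -0.044  0.118] [118 130 129]
265 174 [0.239 0.025 0.117] [116 129 128]
259 177 [0.239 0.05  0.115] [118 130 128]
280 168 [ 0.241 -0.042  0.114] [115 129 126]
274 172 [ 0.235 -0.01   0.113] [115 128 127]
254 180 [0.241 0.07  0.111] [111 123 125]
275 172 [ 0.237 -0.016  0.11 ] [115 128 127]
264 177 [0.238 0.031 0.108] [115 129 126]
263 178 [0.238 0.036 0.107] [117 128 128]
287 167 [ 0.242 -0.074  0.106] [115 127 126]
285 168 [ 0.243 -0.065  0.105] [118 131 129]
249 190 [0.211 0.113 0.103] [184 239 247]
275 174 [ 0.237 -0.015  0.102] [117 130 128]
249 192 [0.205 0.118 0.101] [114 157 170]
pack 462 [-0.00622609  0.32849404  0.06858766] 0.31738888224313316
```

>>> send_rows --plan '[[[-1, 0.06, 0.11, 0.3, -0.04], [-1, 0.12, 0.22, 0.5, -0.08], [-1, 0.18, 0.34, 0.7, -0.12], [-1, 0.25, 0.46, 0.825, -0.16], [-1, 0.32, 0.58, 0.825, -0.2], [-1, 0.39, 0.7, 0.825, -0.24], [-1, 0.46, 0.82, 0.825, -0.28], [-1, 0.53, 0.93, 0.825, -0.326]]]'

```text
t: 0.77
tool_pos: [0.2684, -0.3903, 0.4014]
orientation: [3.138, -0.11, 0.001]
force: [0.0, -0.1, -0.3]
opening: 0.093
gripper_force: 0.0
```

>>> send_rows --plan '[[[-1, 0.06, 0.12, 0, 0], [-1, 0.13, 0.24, 0, 0], [-1, 0.2, 0.36, 0, 0], [-1, 0.27, 0.48, 0, 0], [-1, 0.33, 0.6, 0, 0], [-1, 0.4, 0.72, 0, 0], [-1, 0.47, 0.84, 0, 0], [-1, 0.53, 0.95, 0, 0]]]'

```text
t: 1.43
tool_pos: [0.3741, -0.2003, 0.4003]
orientation: [-3.139, 0.107, 0.0]
force: [0.9, -0.4, -0.2]
opening: 0.0929
gripper_force: 0.0
```

>>> send_rows --plan '[[[-1, 0.06, 0.11, 0, 0], [-1, 0.12, 0.22, 0, 0], [-1, 0.18, 0.33, 0, 0], [-1, 0.24, 0.44, 0, 0], [-1, 0.3, 0.55, 0, 0], [-1, 0.36, 0.66, 0, 0], [-1, 0.43, 0.77, 0, 0], [-1, 0.49, 0.863, 0, 0], [-1, 0.49, 0.863, 0, 0], [-1, 0.49, 0.863, 0, 0]]]'

```text
t: 2.27
tool_pos: [0.4717, -0.0285, 0.3999]
orientation: [-3.14, 0.104, 0.002]
force: [-0.3, 0.2, 0.2]
opening: 0.0932
gripper_force: 0.0
```

```bash
cat >> h.py <<'E'
A=-0.06887; R=np.array([[np.cos(A),-np.sin(A),0],[np.sin(A),np.cos(A),0],[0,0,1]]); PIV=np.array([.48139,.02463,.13])
from scipy.optimize import least_squares
def tilt(n,save=None):
    p,d=viewer.read_camera(n)
    if save: cv2.imwrite(save,p)
    C=(cloud(n,d)-PIV)@R
    th=-.32 if not hasattr(tilt,'g') else tilt.g
    best=None
    for th in np.arange(-.36,.37,.04):   # points near the tilted pack-top plane
        y=C[...,1]*np.cos(th)-0*C[...,2]
        e=C[...,2]*np.cos(th)+(-1)*(-C[...,1])*np.sin(th)*1 - .067
        m=(d>0)&(C[...,0]>.085)&(C[...,0]<.2)&(C[...,1]>-.125)&(C[...,1]<.12)&(abs(e)<.012)
        if best is None or m.sum()>best.sum(): best=m
    m=best; M=np.c_[C[m][:,:2],np.ones(m.sum())]; z=C[m][:,2]
    w=least_squares(lambda q:M@q-z,[0,0,.065],loss="soft_l1",f_scale=.002).x
    return -np.arctan(w[1]),m.sum()
E
python3 - <<'E'
from h import *
s=telemetry.read_state();print(s["t"],np.round(s["tool_pos"],4),np.round(s["orientation"],4),np.round(s["q"],3),s["force"])
R_=cv2.Rodrigues(np.array(s["orientation"]))[0];print("yaw",np.arctan2(R_[1,0],R_[0,0]))
g=PIV+R@[-.005,-.17*np.sin(.32),.17*np.cos(.32)];print("grip",g, "delta/0.2",(g-[0,0,.002]-s["tool_pos"])/.2)
print(tilt("top","pics/top1.png"),tilt("side","pics/side1.png"))
for n in("top","side"):
    d=np.load(f"pics/{n}0.npy");C=(cloud(n,d)-PIV)@R
    m=(d>0)&(C[...,0]>.215)&(C[...,0]<.26)&(C[...,2]>.15)&(C[...,2]<.2)&(abs(C[...,1])<.03)
    print(n,m.sum(),C[m].mean(0),C[m].min(0),C[m].max(0),np.arctan2(C[m][:,1],C[m][:,2]).mean())
a=cv2.imread("pics/top1.png")[80:280,180:440];b=cv2.imread("pics/side1.png")[110:310,200:460]
cv2.imwrite("pics/v5.png",cv2.resize(np.vstack([a,b]),None,fx=1.5,fy=1.5))
E
```

```text
2.2667 [ 0.4717 -0.0285  0.3999] [-3.1398e+00  1.0420e-01  2.5000e-03] [-0.169 -0.22   1.532 -0.     1.831  1.468] [-0.31982716  0.22449803  0.22970894]
yaw -0.066324044971661
grip [ 0.47272185 -0.02837547  0.29137002] delta/0.2 [ 0.00525749  0.00062203 -0.55288969]
(np.float64(-0.30328856354057193), np.int64(723)) (np.float64(-0.31113959358845744), np.int64(774))
top 69 [ 0.23908492 -0.00359648  0.1779625 ] [ 0.2305046  -0.01069365  0.15020135] [0.25391648 0.00379338 0.18769935] -0.02018446135354059
side 75 [ 0.2391855  -0.00199477  0.17197815] [ 0.22890421 -0.01371916  0.15126936] [0.25583739 0.0056977  0.18607483] -0.011532899795792757
```

View pics/v5.png

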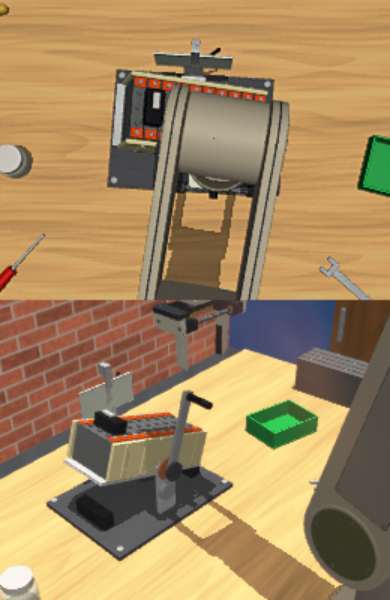

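The top view now has the forearm over part of the cradle, with the tab still visible at about (195,45). The side view of the pack, lever and tab is clear, and the gripper is above the rod.

>>> send_rows --plan '[[[-1, 0.005, 0, -0.08, -0.002], [-1, 0.005, 0, -0.16, -0.002], [-1, 0.005, 0, -0.24, -0.002], [-1, 0.005, 0, -0.32, -0.002], [-1, 0.005, 0, -0.4, -0.002], [-1, 0.005, 0, -0.48, -0.002], [-1, 0.005, 0, -0.53, -0.002], [-1, 0.005, 0, -0.553, -0.002], [-1, 0.005, 0, -0.553, -0.002]]]'

```text
t: 3.12
tool_pos: [0.472, -0.0298, 0.2891]
orientation: [-3.139, 0.113, 0.003]
force: [-0.4, -0.4, -0.0]
opening: 0.0931
gripper_force: 0.0
```

```bash
cat >> h.py <<'E'
def tilt(n,save=None):
    p,d=viewer.read_camera(n)
    if save: cv2.imwrite(save,p)
    C=((cloud(n,d)-PIV)@R)[d>0]; C=C[(C[:,0]>.075)&(C[:,0]<.21)]
    def sel(th,w):
        y=C[:,1]*np.cos(th)-C[:,2]*np.sin(th); z=C[:,1]*np.sin(th)+C[:,2]*np.cos(th)-.067
        m=(y>-.135)&(y<.135)&(abs(z)<w); return y[m],z[m]
    g=np.arange(-.4,.4,.02); th=g[np.argmax([len(sel(t,.006)[0]) for t in g])]
    for w in(.009,.007,.007,.007,.007):
        y,z=sel(th,w); s=least_squares(lambda q:q[0]*y+q[1]-z,[0,0],loss="soft_l1",f_scale=.002).x; th-=np.arctan(s[0])
    return th,len(y)
def phi(s=None):
    s=s or telemetry.read_state(); P=(np.array(s["tool_pos"])+[0,0,.002]-PIV)@R
    return np.arctan2(P[1],P[2]),np.hypot(P[1],P[2]),P[0]
E
python3 - <<'E'
from h import *
s=telemetry.read_state();print(s["t"],np.round(s["tool_pos"],4),s["force"],phi(s))
print(tilt("side","pics/side2.png"),tilt("side"),tilt("top","pics/top2.png"))
a=cv2.imread("pics/top2.png")[80:280,180:440];b=cv2.imread("pics/side2.png")[110:310,200:460]
cv2.imwrite("pics/v6.png",cv2.resize(np.vstack([a,b]),None,fx=1.5,fy=1.5))
E
```

```text
3.1167 [ 0.472  -0.0298  0.2891] [-0.43220381 -0.35772197 -0.01915719] (np.float64(-0.3285029051108642), np.float64(0.17021648325489494), np.float64(-0.005634306929559437))
(np.float64(-0.3262340544872903), 808) (np.float64(-0.3263180077037126), 810) (np.float64(-0.32373643179742434), 1552)
```

View pics/v6.png

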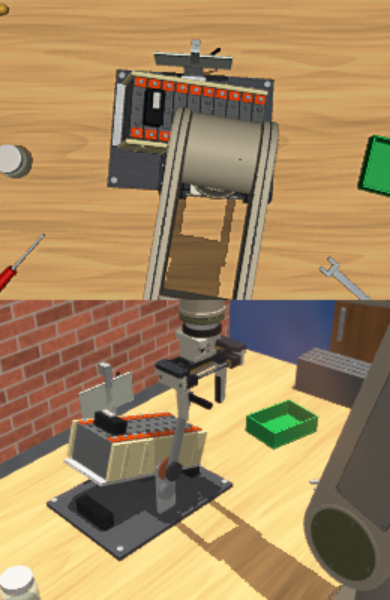

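The fingers straddle the rod, seen in the side view at about (195,395). Tilt readings are −0.326 (side) and −0.324 (top), against the true −0.32. Closing now.

>>> send_rows --plan '[[[0, 0, 0, 0, 0], [0.6, 0, 0, 0, 0], [1, 0, 0, 0, 0], [1, 0, 0, 0, 0], [1, 0, 0, 0, 0], [1, 0, 0, 0, 0], [1, 0, 0, 0, 0], [1, 0, 0, 0, 0], [1, 0, 0, 0, 0], [1, 0, 0, 0, 0]]]' --force 12

```text
t: 4.1
tool_pos: [0.4727, -0.0292, 0.29]
orientation: [-3.14, 0.111, 0.0]
force: [-0.5, 0.8, 0.3]
opening: 0.0308
gripper_force: 0.0
```

```bash
cat > ctl.py <<'E'
"""log.json: {"meas":[[t,theta]], "phi":[[t,phi]]}; planning in absolute lever angle phi."""
from h import *
import json,sys
K,B,DL,J=.20,.12,.015,.0352; H=1/240
def load():
    return json.load(open("log.json"))
def sim(t0,x,t1,ph,c,G,clip=True):
    th,w=x; n=max(1,round((t1-t0)/H)); h=(t1-t0)/n; out=[]
    ts=t0+h*np.arange(n+1); p=ph(ts); dp=np.gradient(p,ts)
    for i in range(n):
        a=(G*np.sin(th)+c+K*(p[i]-th)+DL*(dp[i]-w)-B*w)/J
        w+=a*h; th+=w*h
        if clip and th<-.32: th,w=-.32,max(w,0)
    return np.array([th,w])
def fit(L):
    m=np.array(L["meas"]); q=np.array(L["phi"]); ph=lambda t:np.interp(t,q[:,0],q[:,1])
    k=max(0,len(m)-9) if m[-1,1]>-.3 else 0
    k0=k; m=m[k:]; n=len(m)
    def res(v):
        c,G=v[:2]; X=v[2:].reshape(n,2); r=[c/.03,(G-.367)/.04]
        r+=list((X[:,0]-m[:,1])/.002)
        if k0==0: r+=[(X[0,1])/.001]
        for i in range(n-1):
            e=sim(m[i,0],X[i],m[i+1,0],ph,c,G)-X[i+1]; r+=[e[0]/.004,e[1]/.008]
        return r
    v0=np.r_[L.get("c",0),L.get("G",.367),np.c_[m[:,1],np.gradient(m[:,1],m[:,0]) if n>1 else 0*m[:,1]].ravel()]
    s=least_squares(res,v0,x_scale=np.r_[.02,.03,np.tile([.01,.02],n)]); return s.x[0],s.x[1],s.x[-2:],s.cost
def measure(extra_phi=True):
    L=load(); s=telemetry.read_state(); p=phi(s)
    t=s["t"]; th=tilt("side")[0]+.006
    L["meas"].append([t,th]); L["phi"].append([t,p[0]]); L["phi"].append([t+.05,p[0]])
    print("t %.2f theta %.4f phi %.4f rad %.4f X %.4f F"%(t,th,*p),np.round(s["force"],2)); return L,s
def rows(phis,p0):
    """normalised shifts from commanded lever angle p0"""
    f=lambda a:R@np.array([0,.17*np.sin(a),.17*np.cos(a)])
    for a in phis: print([1]+[round(float(x),3) for x in (f(a)-f(p0))/.2]+[0])
def commit(L,phis):
    t=L["phi"][-1][0]
    for i,a in enumerate(phis): L["phi"].append([t+(i+1)/12,float(a)])
    L["cmd"]=float(phis[-1]); json.dump(L,open("log.json","w"))
E
python3 - <<'E'
from ctl import *
json.dump({"meas":[],"phi":[],"cmd":-.32},open("log.json","w"))
L,s=measure(); print(s["opening"],s["gripper_force"]); L["cmd"]=L["phi"][-1][1]
ph=list(np.linspace(L["cmd"],-.02,9)[1:])+[-.02]; rows(ph,L["cmd"]); commit(L,ph)
E
```

```text
t 4.10 theta -0.3195 phi -0.3235 rad 0.1709 X -0.0050 F [-0.53  0.79  0.34]
0.030845137812171592 0.0
[1, 0.002, 0.031, 0.01, 0]
[1, 0.004, 0.062, 0.018, 0]
[1, 0.006, 0.093, 0.025, 0]
[1, 0.009, 0.125, 0.032, 0]
[1, 0.011, 0.156, 0.036, 0]
[1, 0.013, 0.188, 0.04, 0]
[1, 0.015, 0.22, 0.043, 0]
[1, 0.017, 0.253, 0.044, 0]
[1, 0.017, 0.253, 0.044, 0]
```

Fingers are not closed yet (31 mm); a few more rows first.

>>> send_rows --plan '[[[1, 0, 0, 0, 0], [1, 0, 0, 0, 0], [1, 0, 0, 0, 0], [1, 0, 0, 0, 0], [1, 0, 0, 0, 0], [1, 0, 0, 0, 0]]]' --force 12

```text
t: 4.65
tool_pos: [0.4727, -0.0292, 0.29]
orientation: [-3.14, 0.111, -0.0]
force: [-0.3, 0.5, -0.1]
opening: 0.0157
gripper_force: 12.0
```

```bash
python3 - <<'E'
from ctl import *
json.dump({"meas":[],"phi":[],"cmd":-.32},open("log.json","w"))
L,s=measure(); print(s["opening"],s["gripper_force"]); L["cmd"]=L["phi"][-1][1]
ph=list(np.linspace(L["cmd"],-.02,9)[1:])+[-.02]; rows(ph,L["cmd"]); commit(L,ph)
E
```

```text
t 4.65 theta -0.3196 phi -0.3234 rad 0.1709 X -0.0050 F [-0.34  0.48 -0.06]
0.015721789509507637 12.000092267990112
[1, 0.002, 0.031, 0.01, 0]
[1, 0.004, 0.062, 0.018, 0]
[1, 0.006, 0.093, 0.025, 0]
[1, 0.009, 0.125, 0.032, 0]
[1, 0.011, 0.156, 0.036, 0]
[1, 0.013, 0.188, 0.04, 0]
[1, 0.015, 0.22, 0.043, 0]
[1, 0.017, 0.253, 0.044, 0]
[1, 0.017, 0.253, 0.044, 0]
```

>>> send_rows --plan '[[[1, 0.002, 0.031, 0.01, 0], [1, 0.004, 0.062, 0.018, 0], [1, 0.006, 0.093, 0.025, 0], [1, 0.009, 0.125, 0.032, 0], [1, 0.011, 0.156, 0.036, 0], [1, 0.013, 0.188, 0.04, 0], [1, 0.015, 0.22, 0.043, 0], [1, 0.017, 0.253, 0.044, 0], [1, 0.017, 0.253, 0.044, 0]]]'

```text
t: 5.45
tool_pos: [0.4763, 0.0227, 0.299]
orientation: [-3.139, 0.109, -0.001]
force: [0.9, -0.5, 2.3]
opening: 0.0154
gripper_force: 12.0
```

```bash
python3 - <<'E'
from ctl import *
L,s=measure(); print(s["opening"],L["cmd"])
ph=np.linspace(L["cmd"],.12,13)[1:]; rows(ph,L["cmd"]); commit(L,ph)
E
```

```text
t 5.45 theta -0.3194 phi -0.0135 rad 0.1710 X -0.0050 F [ 0.86 -0.45  2.25]
0.015407887944061619 -0.02
[1, 0.001, 0.01, 0.0, 0]
[1, 0.001, 0.02, 0.0, 0]
[1, 0.002, 0.03, 0.0, 0]
[1, 0.003, 0.04, -0.0, 0]
[1, 0.003, 0.049, -0.0, 0]
[1, 0.004, 0.059, -0.001, 0]
[1, 0.005, 0.069, -0.001, 0]
[1, 0.005, 0.079, -0.002, 0]
[1, 0.006, 0.089, -0.003, 0]
[1, 0.007, 0.099, -0.004, 0]
[1, 0.007, 0.109, -0.005, 0]
[1, 0.008, 0.118, -0.006, 0]
```

>>> send_rows --plan '[[[1, 0.001, 0.01, 0, 0], [1, 0.001, 0.02, 0, 0], [1, 0.002, 0.03, 0, 0], [1, 0.003, 0.04, 0, 0], [1, 0.003, 0.049, 0, 0], [1, 0.004, 0.059, -0.001, 0], [1, 0.005, 0.069, -0.001, 0], [1, 0.005, 0.079, -0.002, 0], [1, 0.006, 0.089, -0.003, 0], [1, 0.007, 0.099, -0.004, 0], [1, 0.007, 0.109, -0.005, 0], [1, 0.008, 0.118, -0.006, 0]]]'

```text
t: 6.5
tool_pos: [0.4776, 0.0452, 0.2976]
orientation: [3.14, -0.111, -0.0]
force: [1.1, -1.4, 0.9]
opening: 0.0155
gripper_force: 12.0
```

```bash
python3 - <<'E'
from ctl import *
L,s=measure(); print(s["opening"],L["cmd"])
ph=np.linspace(L["cmd"],.24,11)[1:]; rows(ph,L["cmd"]); commit(L,ph)
E
```

```text
t 6.50 theta -0.3199 phi 0.1189 rad 0.1708 X -0.0052 F [ 1.13 -1.42  0.89]
0.015472320692540897 0.12
[1, 0.001, 0.01, -0.001, 0]
[1, 0.001, 0.02, -0.003, 0]
[1, 0.002, 0.03, -0.004, 0]
[1, 0.003, 0.04, -0.006, 0]
[1, 0.003, 0.05, -0.008, 0]
[1, 0.004, 0.06, -0.01, 0]
[1, 0.005, 0.07, -0.012, 0]
[1, 0.006, 0.08, -0.014, 0]
[1, 0.006, 0.09, -0.016, 0]
[1, 0.007, 0.1, -0.018, 0]
```

>>> send_rows --plan '[[[1, 0.001, 0.01, -0.001, 0], [1, 0.001, 0.02, -0.003, 0], [1, 0.002, 0.03, -0.004, 0], [1, 0.003, 0.04, -0.006, 0], [1, 0.003, 0.05, -0.008, 0], [1, 0.004, 0.06, -0.01, 0], [1, 0.005, 0.07, -0.012, 0], [1, 0.006, 0.08, -0.014, 0], [1, 0.006, 0.09, -0.016, 0], [1, 0.007, 0.1, -0.018, 0]]]'

```text
t: 7.38
tool_pos: [0.479, 0.0652, 0.2939]
orientation: [3.14, -0.111, -0.0]
force: [-0.5, -0.9, 0.5]
opening: 0.0157
gripper_force: 12.0
```

```bash
python3 - <<'E'
from ctl import *
L,s=measure(); print(s["opening"],L["cmd"])
ph=np.linspace(L["cmd"],.35,11)[1:]; rows(ph,L["cmd"]); commit(L,ph)
E
```

```text
t 7.38 theta -0.3199 phi 0.2383 rad 0.1707 X -0.0052 F [-0.46 -0.86  0.54]
0.015734333429318726 0.24
[1, 0.001, 0.009, -0.002, 0]
[1, 0.001, 0.018, -0.005, 0]
[1, 0.002, 0.027, -0.007, 0]
[1, 0.002, 0.036, -0.01, 0]
[1, 0.003, 0.045, -0.012, 0]
[1, 0.004, 0.054, -0.015, 0]
[1, 0.004, 0.063, -0.018, 0]
[1, 0.005, 0.072, -0.021, 0]
[1, 0.006, 0.08, -0.024, 0]
[1, 0.006, 0.089, -0.027, 0]
```

>>> send_rows --plan '[[[1, 0.001, 0.009, -0.002, 0], [1, 0.001, 0.018, -0.005, 0], [1, 0.002, 0.027, -0.007, 0], [1, 0.002, 0.036, -0.01, 0], [1, 0.003, 0.045, -0.012, 0], [1, 0.004, 0.054, -0.015, 0], [1, 0.004, 0.063, -0.018, 0], [1, 0.005, 0.072, -0.021, 0], [1, 0.006, 0.08, -0.024, 0], [1, 0.006, 0.089, -0.027, 0]]]'

```text
t: 8.27
tool_pos: [0.4803, 0.0829, 0.2885]
orientation: [3.14, -0.111, -0.0]
force: [-0.7, -2.3, 1.2]
opening: 0.0155
gripper_force: 12.0
```

```bash
cat >> ctl.py <<'E'
def plan(L,target,n=9,N=30,rate=.6,T=1.2):
    """fit, then lever angles for the next n rows; reference eases to target with time constant T/3"""
    c,G,x,cost=fit(L); L["c"],L["G"]=c,G
    tn=L["phi"][-1][0]; tm=L["meas"][-1][0]; q=np.array(L["phi"])
    x=sim(tm,x,tn,lambda t:np.interp(t,q[:,0],q[:,1]),c,G)
    p0=L["cmd"]; h=1/12; tk=np.arange(1,N+1)*h; sub=4
    ref=target+(x[0]-target)*(1+3*tk/T)*np.exp(-3*tk/T)
    def roll(u):
        th,w=x; p=p0; o=[]
        for a in u:
            dp=(a-p)/h
            for j in range(sub):
                pp=p+(a-p)*(j+.5)/sub; acc=(G*np.sin(th)+c+K*(pp-th)+DL*(dp-w)-B*w)/J
                w+=acc*h/sub; th+=w*h/sub
                if th<-.32: th,w=-.32,max(w,0)
            p=a; o.append((th,w))
        return np.array(o)
    def res(k):
        u=np.interp(tk,tkn,k); o=roll(u); d=np.diff(np.r_[p0,u])
        return np.r_[(o[:,0]-ref)/.02,o[-1,1]/.02,d/.08,np.maximum(0,abs(d)-rate*h)*200,np.diff(d)/.08]
    tkn=np.arange(0,N+1,3)[1:]*h; tkn=np.r_[h,tkn]
    s=least_squares(res,np.full(len(tkn),p0),diff_step=1e-4); u=np.round(np.interp(tk,tkn,s.x),3); o=roll(u)
    print("c %.4f G %.4f cost %.2f now %.4f %.4f phieq(target) %.3f"%(c,G,cost,*x,-(c+G*np.sin(target))/K+target))
    print("pred",np.round(o[:n,0],3), "vend %.3f"%o[n-1,1]); return u[:n]
def step(target,n=9,**k):
    L,s=measure(); u=plan(L,target,n,**k); print("phi",u); rows(u,L["cmd"]); commit(L,u)
E
python3 - <<'E'
from ctl import *
L,s=measure(); print(s["opening"],L["cmd"])
json.dump(L,open("tmp.json","w"))
if L["meas"][-1][1]<-.315:
    ph=np.linspace(L["cmd"],.46,11)[1:]; rows(ph,L["cmd"]); commit(L,ph)
else:
    u=plan(L,-.016,8); print(u); rows(u,L["cmd"]); commit(L,u)
E
```

```text
t 8.27 theta -0.2594 phi 0.3473 rad 0.1707 X -0.0051 F [-0.68 -2.31  1.18]
0.015450435665359478 0.35
c 0.0038 G 0.3649 cost 0.02 now -0.2506 0.1824 phieq(target) -0.006
pred [-0.236 -0.221 -0.207 -0.193 -0.179 -0.165 -0.15  -0.136] vend 0.172
[0.304 0.284 0.265 0.261 0.257 0.253 0.235 0.218]
[1, -0.003, -0.037, 0.013, 0]
[1, -0.004, -0.053, 0.017, 0]
[1, -0.005, -0.069, 0.022, 0]
[1, -0.005, -0.072, 0.023, 0]
[1, -0.005, -0.075, 0.024, 0]
[1, -0.005, -0.079, 0.024, 0]
[1, -0.006, -0.093, 0.028, 0]
[1, -0.007, -0.107, 0.031, 0]
```

>>> send_rows --plan '[[[1, -0.003, -0.037, 0.013, 0], [1, -0.004, -0.053, 0.017, 0], [1, -0.005, -0.069, 0.022, 0], [1, -0.005, -0.072, 0.023, 0], [1, -0.005, -0.075, 0.024, 0], [1, -0.005, -0.079, 0.024, 0], [1, -0.006, -0.093, 0.028, 0], [1, -0.007, -0.107, 0.031, 0]]]'

```text
t: 8.98
tool_pos: [0.4788, 0.0613, 0.2949]
orientation: [3.14, -0.11, 0.0]
force: [0.6, 1.2, 1.7]
opening: 0.0156
gripper_force: 12.0
```

```bash
python3 -c "
from ctl import *
step(-.016,8)"
```

```text
t 8.98 theta -0.1569 phi 0.2148 rad 0.1708 X -0.0051 F [0.55 1.19 1.74]
c -0.0085 G 0.3262 cost 0.78 now -0.1505 0.1207 phieq(target) 0.053
pred [-0.141 -0.133 -0.125 -0.117 -0.109 -0.101 -0.093 -0.085] vend 0.098
phi [0.193 0.185 0.177 0.179 0.181 0.182 0.175 0.167]
[1, -0.001, -0.021, 0.004, 0]
[1, -0.002, -0.027, 0.006, 0]
[1, -0.002, -0.034, 0.007, 0]
[1, -0.002, -0.032, 0.007, 0]
[1, -0.002, -0.031, 0.006, 0]
[1, -0.002, -0.03, 0.006, 0]
[1, -0.002, -0.036, 0.007, 0]
[1, -0.003, -0.042, 0.008, 0]
```

>>> send_rows --plan '[[[1, -0.001, -0.021, 0.004, 0], [1, -0.002, -0.027, 0.006, 0], [1, -0.002, -0.034, 0.007, 0], [1, -0.002, -0.032, 0.007, 0], [1, -0.002, -0.031, 0.006, 0], [1, -0.002, -0.03, 0.006, 0], [1, -0.002, -0.036, 0.007, 0], [1, -0.003, -0.042, 0.008, 0]]]'

```text
t: 9.7
tool_pos: [0.4783, 0.053, 0.2964]
orientation: [-3.14, 0.111, 0.0]
force: [0.2, 0.8, 0.3]
opening: 0.0156
gripper_force: 12.0
```

```bash
python3 -c "
from ctl import *
step(-.016,9)"
```

```text
t 9.70 theta -0.1029 phi 0.1656 rad 0.1707 X -0.0050 F [0.17 0.83 0.35]
c -0.0141 G 0.3064 cost 1.43 now -0.0994 0.0644 phieq(target) 0.079
pred [-0.094 -0.089 -0.084 -0.08  -0.075 -0.069 -0.064 -0.059 -0.054] vend 0.061
phi [0.159 0.157 0.156 0.156 0.157 0.157 0.152 0.146 0.141]
[1, -0.0, -0.007, 0.001, 0]
[1, -0.001, -0.008, 0.001, 0]
[1, -0.001, -0.009, 0.002, 0]
[1, -0.001, -0.009, 0.002, 0]
[1, -0.001, -0.008, 0.001, 0]
[1, -0.001, -0.008, 0.001, 0]
[1, -0.001, -0.013, 0.002, 0]
[1, -0.001, -0.018, 0.003, 0]
[1, -0.002, -0.022, 0.003, 0]
```

>>> send_rows --plan '[[[1, 0, -0.007, 0.001, 0], [1, -0.001, -0.008, 0.001, 0], [1, -0.001, -0.009, 0.002, 0], [1, -0.001, -0.009, 0.002, 0], [1, -0.001, -0.008, 0.001, 0], [1, -0.001, -0.008, 0.001, 0], [1, -0.001, -0.013, 0.002, 0], [1, -0.001, -0.018, 0.003, 0], [1, -0.002, -0.022, 0.003, 0]]]'

```text
t: 10.5
tool_pos: [0.478, 0.0486, 0.2972]
orientation: [-3.139, 0.111, -0.0]
force: [1.2, 1.5, 1.0]
opening: 0.0154
gripper_force: 12.0
```

```bash
python3 -c "
from ctl import *
step(-.016,10)"
```

```text
t 10.50 theta -0.0502 phi 0.1389 rad 0.1708 X -0.0051 F [1.24 1.54 1.02]
c -0.0137 G 0.3081 cost 1.46 now -0.0470 0.0651 phieq(target) 0.077
pred [-0.042 -0.039 -0.037 -0.036 -0.035 -0.034 -0.033 -0.032 -0.03  -0.029] vend 0.019
phi [0.109 0.096 0.082 0.086 0.09  0.094 0.097 0.099 0.102 0.1  ]
[1, -0.002, -0.027, 0.003, 0]
[1, -0.003, -0.038, 0.005, 0]
[1, -0.003, -0.05, 0.006, 0]
[1, -0.003, -0.046, 0.005, 0]
[1, -0.003, -0.043, 0.005, 0]
[1, -0.003, -0.04, 0.005, 0]
[1, -0.003, -0.037, 0.004, 0]
[1, -0.002, -0.035, 0.004, 0]
[1, -0.002, -0.033, 0.004, 0]
[1, -0.002, -0.035, 0.004, 0]
```

Inside the window; the predictions are accurate.

>>> send_rows --plan '[[[1, -0.002, -0.027, 0.003, 0], [1, -0.003, -0.038, 0.005, 0], [1, -0.003, -0.05, 0.006, 0], [1, -0.003, -0.046, 0.005, 0], [1, -0.003, -0.043, 0.005, 0], [1, -0.003, -0.04, 0.005, 0], [1, -0.003, -0.037, 0.004, 0], [1, -0.002, -0.035, 0.004, 0], [1, -0.002, -0.033, 0.004, 0], [1, -0.002, -0.035, 0.004, 0]]]'

```text
t: 11.38
tool_pos: [0.4774, 0.0417, 0.2979]
orientation: [3.14, -0.111, -0.0]
force: [-0.7, 0.3, 3.5]
opening: 0.0154
gripper_force: 12.0
```

```bash
python3 -c "
from ctl import *
step(-.016,12)"
```

```text
t 11.38 theta -0.0292 phi 0.0983 rad 0.1707 X -0.0051 F [-0.68  0.32  3.46]
c -0.0139 G 0.3074 cost 1.48 now -0.0282 0.0187 phieq(target) 0.078
pred [-0.027 -0.026 -0.025 -0.024 -0.024 -0.023 -0.023 -0.022 -0.022 -0.021
 -0.02  -0.02 ] vend 0.007
phi [0.091 0.088 0.084 0.085 0.085 0.086 0.087 0.087 0.087 0.086 0.085 0.084]
[1, -0.001, -0.008, 0.001, 0]
[1, -0.001, -0.01, 0.001, 0]
[1, -0.001, -0.014, 0.001, 0]
[1, -0.001, -0.013, 0.001, 0]
[1, -0.001, -0.013, 0.001, 0]
[1, -0.001, -0.012, 0.001, 0]
[1, -0.001, -0.011, 0.001, 0]
[1, -0.001, -0.011, 0.001, 0]
[1, -0.001, -0.011, 0.001, 0]
[1, -0.001, -0.012, 0.001, 0]
[1, -0.001, -0.013, 0.001, 0]
[1, -0.001, -0.014, 0.001, 0]
```

>>> send_rows --plan '[[[1, -0.001, -0.008, 0.001, 0], [1, -0.001, -0.01, 0.001, 0], [1, -0.001, -0.014, 0.001, 0], [1, -0.001, -0.013, 0.001, 0], [1, -0.001, -0.013, 0.001, 0], [1, -0.001, -0.012, 0.001, 0], [1, -0.001, -0.011, 0.001, 0], [1, -0.001, -0.011, 0.001, 0], [1, -0.001, -0.011, 0.001, 0], [1, -0.001, -0.012, 0.001, 0], [1, -0.001, -0.013, 0.001, 0], [1, -0.001, -0.014, 0.001, 0]]]'

```text
t: 12.43
tool_pos: [0.4772, 0.0388, 0.2981]
orientation: [-3.14, 0.111, -0.0]
force: [-2.4, 0.8, 5.3]
opening: 0.016
gripper_force: 12.0
```

```bash
python3 -c "
from ctl import *
step(-.016,14)
a=telemetry.read_state()['t'];p,d=viewer.read_camera('top');print(a)
L=load();i=[k for k,q in enumerate(L['phi']) if q[0]>L['meas'][-1][0]+.051]
for k in i: L['phi'][k][0]+=.05
json.dump(L,open('log.json','w'))
cv2.imwrite('pics/v7.png',cv2.resize(p[95:155,270:350],None,fx=6,fy=6,interpolation=cv2.INTER_CUBIC))
"
```

```text
t 12.43 theta -0.0143 phi 0.0813 rad 0.1707 X -0.0051 F [-2.36  0.76  5.29]
c -0.0136 G 0.3084 cost 1.61 now -0.0140 0.0091 phieq(target) 0.077
pred [-0.013 -0.013 -0.013 -0.013 -0.014 -0.014 -0.014 -0.015 -0.015 -0.015
 -0.015 -0.015 -0.015 -0.015] vend 0.000
phi [0.076 0.073 0.069 0.07  0.071 0.072 0.073 0.074 0.076 0.076 0.077 0.077
 0.077 0.077]
[1, -0.0, -0.007, 0.001, 0]
[1, -0.001, -0.009, 0.001, 0]
[1, -0.001, -0.013, 0.001, 0]
[1, -0.001, -0.012, 0.001, 0]
[1, -0.001, -0.011, 0.001, 0]
[1, -0.001, -0.01, 0.001, 0]
[1, -0.001, -0.009, 0.001, 0]
[1, -0.001, -0.008, 0.001, 0]
[1, -0.0, -0.007, 0.001, 0]
[1, -0.0, -0.007, 0.001, 0]
[1, -0.0, -0.006, 0.0, 0]
[1, -0.0, -0.006, 0.0, 0]
[1, -0.0, -0.006, 0.0, 0]
[1, -0.0, -0.006, 0.0, 0]
12.4833
```

View pics/v7.png

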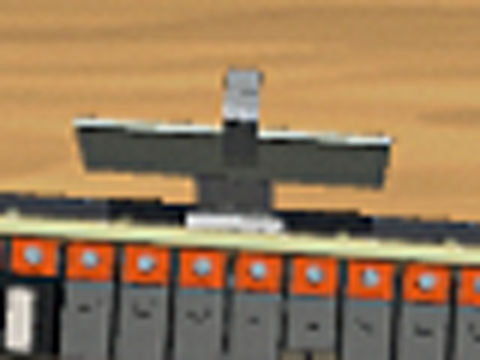

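The pointer is now hidden beneath the tab at (243,95), so it stands at the index. Continuing the hold.

>>> send_rows --plan '[[[1, 0, -0.007, 0.001, 0], [1, -0.001, -0.009, 0.001, 0], [1, -0.001, -0.013, 0.001, 0], [1, -0.001, -0.012, 0.001, 0], [1, -0.001, -0.011, 0.001, 0], [1, -0.001, -0.01, 0.001, 0], [1, -0.001, -0.009, 0.001, 0], [1, -0.001, -0.008, 0.001, 0], [1, 0, -0.007, 0.001, 0], [1, 0, -0.007, 0.001, 0], [1, 0, -0.006, 0, 0], [1, 0, -0.006, 0, 0], [1, 0, -0.006, 0, 0], [1, 0, -0.006, 0, 0]]]'

```text
t: 13.7
tool_pos: [0.4772, 0.0376, 0.2981]
orientation: [-3.14, 0.111, 0.0]
force: [-2.7, 1.2, 5.0]
opening: 0.0155
gripper_force: 12.0
```

```bash
python3 -c "
from ctl import *
step(-.016,14)"
```

```text
t 13.70 theta -0.0122 phi 0.0744 rad 0.1706 X -0.0051 F [-2.74  1.23  5.  ]
c -0.0136 G 0.3088 cost 1.56 now -0.0121 0.0017 phieq(target) 0.077
pred [-0.012 -0.012 -0.012 -0.012 -0.013 -0.013 -0.014 -0.014 -0.014 -0.014
 -0.015 -0.015 -0.015 -0.015] vend -0.002
phi [0.074 0.072 0.07  0.071 0.071 0.071 0.072 0.073 0.074 0.074 0.075 0.075
 0.075 0.075]
[1, -0.0, -0.003, 0.0, 0]
[1, -0.0, -0.004, 0.0, 0]
[1, -0.0, -0.006, 0.0, 0]
[1, -0.0, -0.005, 0.0, 0]
[1, -0.0, -0.005, 0.0, 0]
[1, -0.0, -0.005, 0.0, 0]
[1, -0.0, -0.004, 0.0, 0]
[1, -0.0, -0.003, 0.0, 0]
[1, -0.0, -0.003, 0.0, 0]
[1, -0.0, -0.003, 0.0, 0]
[1, -0.0, -0.002, 0.0, 0]
[1, -0.0, -0.002, 0.0, 0]
[1, -0.0, -0.002, 0.0, 0]
[1, -0.0, -0.002, 0.0, 0]
```

>>> send_rows --plan '[[[1, 0, -0.003, 0, 0], [1, 0, -0.004, 0, 0], [1, 0, -0.006, 0, 0], [1, 0, -0.005, 0, 0], [1, 0, -0.005, 0, 0], [1, 0, -0.005, 0, 0], [1, 0, -0.004, 0, 0], [1, 0, -0.003, 0, 0], [1, 0, -0.003, 0, 0], [1, 0, -0.003, 0, 0], [1, 0, -0.002, 0, 0], [1, 0, -0.002, 0, 0], [1, 0, -0.002, 0, 0], [1, 0, -0.002, 0, 0]]]'

```text
t: 14.92
tool_pos: [0.4772, 0.0373, 0.2982]
orientation: [-3.14, 0.111, 0.0]
force: [-3.9, 1.4, 5.2]
opening: 0.0152
gripper_force: 12.0
```

```bash
python3 -c "
from ctl import *
step(-.016,16)"
```

```text
t 14.92 theta -0.0154 phi 0.0723 rad 0.1706 X -0.0051 F [-3.88  1.4   5.16]
c -0.0135 G 0.3099 cost 1.52 now -0.0154 -0.0029 phieq(target) 0.077
pred [-0.016 -0.016 -0.016 -0.016 -0.016 -0.016 -0.016 -0.016 -0.016 -0.016
 -0.016 -0.016 -0.016 -0.016 -0.016 -0.016] vend -0.001
phi [0.076 0.077 0.077 0.077 0.077 0.077 0.076 0.076 0.076 0.076 0.076 0.076
 0.076 0.076 0.076 0.076]
[1, 0.0, 0.001, -0.0, 0]
[1, 0.0, 0.002, -0.0, 0]
[1, 0.0, 0.002, -0.0, 0]
[1, 0.0, 0.002, -0.0, 0]
[1, 0.0, 0.002, -0.0, 0]
[1, 0.0, 0.002, -0.0, 0]
[1, 0.0, 0.001, -0.0, 0]
[1, 0.0, 0.001, -0.0, 0]
[1, 0.0, 0.001, -0.0, 0]
[1, 0.0, 0.001, -0.0, 0]
[1, 0.0, 0.001, -0.0, 0]
[1, 0.0, 0.001, -0.0, 0]
[1, 0.0, 0.001, -0.0, 0]
[1, 0.0, 0.001, -0.0, 0]
[1, 0.0, 0.001, -0.0, 0]
[1, 0.0, 0.001, -0.0, 0]
```

>>> send_rows --plan '[[[1, 0, 0.003, 0, 0], [1, 0, 0.004, 0, 0], [1, 0, 0.004, 0, 0], [1, 0, 0.004, 0, 0], [1, 0, 0.004, 0, 0], [1, 0, 0.004, 0, 0], [1, 0, 0.003, 0, 0], [1, 0, 0.003, 0, 0], [1, 0, 0.003, 0, 0], [1, 0, 0.003, 0, 0], [1, 0, 0.003, 0, 0], [1, 0, 0.003, 0, 0], [1, 0, 0.003, 0, 0], [1, 0, 0.003, 0, 0]]]'

```text
t: 16.13
tool_pos: [0.4772, 0.0378, 0.2981]
orientation: [3.14, -0.111, -0.0]
force: [-2.5, 0.4, 5.2]
opening: 0.0153
gripper_force: 12.0
```

```bash
sed -i 's|^def measure.*|&|; s|    L,s=measure(); u=plan(L,target,n,\*\*k)|    L,s=measure(); L["phi"]=[q for q in L["phi"] if q[0]<=s["t"]+.051]; L["phi"].sort(); L["cmd"]=L["phi"][-1][1]; u=plan(L,target,n,**k)|' ctl.py; python3 -c "
from ctl import *
step(-.016,16)"
```

```text
t 16.13 theta -0.0075 phi 0.0754 rad 0.1706 X -0.0051 F [-2.46  0.39  5.23]
c -0.0133 G 0.3154 cost 1.56 now -0.0076 0.0056 phieq(target) 0.076
pred [-0.007 -0.007 -0.008 -0.008 -0.009 -0.01  -0.011 -0.011 -0.012 -0.013
 -0.013 -0.013 -0.014 -0.014 -0.014 -0.014] vend -0.002
phi [0.068 0.064 0.06  0.062 0.063 0.064 0.066 0.068 0.07  0.071 0.072 0.073
 0.073 0.073 0.073 0.074]
[1, -0.0, -0.006, 0.0, 0]
[1, -0.001, -0.01, 0.001, 0]
[1, -0.001, -0.013, 0.001, 0]
[1, -0.001, -0.011, 0.001, 0]
[1, -0.001, -0.01, 0.001, 0]
[1, -0.001, -0.01, 0.001, 0]
[1, -0.001, -0.008, 0.001, 0]
[1, -0.0, -0.006, 0.0, 0]
[1, -0.0, -0.005, 0.0, 0]
[1, -0.0, -0.004, 0.0, 0]
[1, -0.0, -0.003, 0.0, 0]
[1, -0.0, -0.002, 0.0, 0]
[1, -0.0, -0.002, 0.0, 0]
[1, -0.0, -0.002, 0.0, 0]
[1, -0.0, -0.002, 0.0, 0]
[1, -0.0, -0.001, 0.0, 0]
```

>>> send_rows --plan '[[[1, 0, -0.006, 0, 0], [1, -0.001, -0.01, 0.001, 0], [1, -0.001, -0.013, 0.001, 0], [1, -0.001, -0.011, 0.001, 0], [1, -0.001, -0.01, 0.001, 0], [1, -0.001, -0.01, 0.001, 0], [1, -0.001, -0.008, 0.001, 0], [1, 0, -0.006, 0, 0], [1, 0, -0.005, 0, 0], [1, 0, -0.004, 0, 0], [1, 0, -0.003, 0, 0], [1, 0, -0.002, 0, 0], [1, 0, -0.002, 0, 0], [1, 0, -0.002, 0, 0], [1, 0, -0.002, 0, 0], [1, 0, -0.001, 0, 0]]]'

```text
t: 17.52
tool_pos: [0.4772, 0.0375, 0.2981]
orientation: [3.139, -0.111, -0.0]
force: [-3.7, 0.6, 6.7]
opening: 0.0158
gripper_force: 12.0
```

```bash
python3 -c "
from ctl import *
step(-.016,16)"
```

```text
t 17.52 theta -0.0156 phi 0.0739 rad 0.1706 X -0.0051 F [-3.73  0.62  6.66]
c -0.0133 G 0.3156 cost 1.57 now -0.0156 -0.0026 phieq(target) 0.076
pred [-0.016 -0.016 -0.016 -0.016 -0.016 -0.016 -0.016 -0.016 -0.016 -0.016
 -0.016 -0.016 -0.016 -0.016 -0.016 -0.016] vend -0.000
phi [0.075 0.076 0.077 0.076 0.076 0.076 0.076 0.075 0.075 0.075 0.075 0.075
 0.075 0.075 0.075 0.076]
[1, 0.0, 0.001, -0.0, 0]
[1, 0.0, 0.002, -0.0, 0]
[1, 0.0, 0.003, -0.0, 0]
[1, 0.0, 0.002, -0.0, 0]
[1, 0.0, 0.002, -0.0, 0]
[1, 0.0, 0.002, -0.0, 0]
[1, 0.0, 0.002, -0.0, 0]
[1, 0.0, 0.001, -0.0, 0]
[1, 0.0, 0.001, -0.0, 0]
[1, 0.0, 0.001, -0.0, 0]
[1, 0.0, 0.001, -0.0, 0]
[1, 0.0, 0.001, -0.0, 0]
[1, 0.0, 0.001, -0.0, 0]
[1, 0.0, 0.001, -0.0, 0]
[1, 0.0, 0.001, -0.0, 0]
[1, 0.0, 0.002, -0.0, 0]
```

>>> send_rows --plan '[[[1, 0, 0.001, 0, 0], [1, 0, 0.002, 0, 0], [1, 0, 0.003, 0, 0], [1, 0, 0.002, 0, 0], [1, 0, 0.002, 0, 0], [1, 0, 0.002, 0, 0], [1, 0, 0.002, 0, 0], [1, 0, 0.001, 0, 0], [1, 0, 0.001, 0, 0], [1, 0, 0.001, 0, 0], [1, 0, 0.001, 0, 0], [1, 0, 0.001, 0, 0], [1, 0, 0.001, 0, 0], [1, 0, 0.001, 0, 0], [1, 0, 0.001, 0, 0], [1, 0, 0.002, 0, 0]]]'

```text
t: 18.9
tool_pos: [0.4772, 0.0379, 0.2981]
orientation: [3.139, -0.111, -0.0]
force: [-2.8, 0.9, 5.6]
opening: 0.0153
gripper_force: 12.0
```

```bash
python3 -c "
from ctl import *
step(-.016,16)"
```

```text
t 18.90 theta -0.0061 phi 0.0760 rad 0.1706 X -0.0051 F [-2.79  0.94  5.61]
c -0.0128 G 0.3385 cost 1.54 now -0.0061 0.0077 phieq(target) 0.075
pred [-0.006 -0.006 -0.006 -0.007 -0.008 -0.009 -0.01  -0.011 -0.012 -0.012
 -0.013 -0.013 -0.014 -0.014 -0.014 -0.014] vend -0.002
phi [0.066 0.061 0.056 0.057 0.058 0.06  0.062 0.065 0.068 0.069 0.07  0.071
 0.072 0.072 0.073 0.073]
[1, -0.001, -0.008, 0.001, 0]
[1, -0.001, -0.013, 0.001, 0]
[1, -0.001, -0.017, 0.001, 0]
[1, -0.001, -0.016, 0.001, 0]
[1, -0.001, -0.015, 0.001, 0]
[1, -0.001, -0.014, 0.001, 0]
[1, -0.001, -0.012, 0.001, 0]
[1, -0.001, -0.009, 0.001, 0]
[1, -0.0, -0.007, 0.0, 0]
[1, -0.0, -0.006, 0.0, 0]
[1, -0.0, -0.005, 0.0, 0]
[1, -0.0, -0.004, 0.0, 0]
[1, -0.0, -0.003, 0.0, 0]
[1, -0.0, -0.003, 0.0, 0]
[1, -0.0, -0.003, 0.0, 0]
[1, -0.0, -0.003, 0.0, 0]
```

>>> send_rows --plan '[[[1, -0.001, -0.008, 0.001, 0], [1, -0.001, -0.013, 0.001, 0], [1, -0.001, -0.017, 0.001, 0], [1, -0.001, -0.016, 0.001, 0], [1, -0.001, -0.015, 0.001, 0], [1, -0.001, -0.014, 0.001, 0], [1, -0.001, -0.012, 0.001, 0], [1, -0.001, -0.009, 0.001, 0], [1, 0, -0.007, 0, 0], [1, 0, -0.006, 0, 0], [1, 0, -0.005, 0, 0], [1, 0, -0.004, 0, 0], [1, 0, -0.003, 0, 0], [1, 0, -0.003, 0, 0], [1, 0, -0.003, 0, 0], [1, 0, -0.003, 0, 0]]]'

```text
t: 20.28
tool_pos: [0.4772, 0.0374, 0.2981]
orientation: [3.139, -0.111, -0.0]
force: [-4.2, 0.3, 5.9]
opening: 0.0156
gripper_force: 12.0
```

```bash
python3 -c "
from ctl import *
step(-.016,12)"
```

```text
t 20.28 theta -0.0153 phi 0.0730 rad 0.1705 X -0.0051 F [-4.17  0.3   5.89]
c -0.0127 G 0.3513 cost 1.40 now -0.0153 -0.0031 phieq(target) 0.076
pred [-0.016 -0.016 -0.016 -0.016 -0.016 -0.016 -0.016 -0.016 -0.016 -0.016
 -0.016 -0.016] vend -0.000
phi [0.075 0.076 0.076 0.076 0.076 0.076 0.075 0.075 0.075 0.075 0.075 0.075]
[1, 0.0, 0.002, -0.0, 0]
[1, 0.0, 0.003, -0.0, 0]
[1, 0.0, 0.003, -0.0, 0]
[1, 0.0, 0.003, -0.0, 0]
[1, 0.0, 0.003, -0.0, 0]
[1, 0.0, 0.003, -0.0, 0]
[1, 0.0, 0.002, -0.0, 0]
[1, 0.0, 0.002, -0.0, 0]
[1, 0.0, 0.002, -0.0, 0]
[1, 0.0, 0.002, -0.0, 0]
[1, 0.0, 0.002, -0.0, 0]
[1, 0.0, 0.002, -0.0, 0]
```

>>> send_rows --plan '[[[1, 0, 0.002, 0, 0], [1, 0, 0.003, 0, 0], [1, 0, 0.003, 0, 0], [1, 0, 0.003, 0, 0], [1, 0, 0.003, 0, 0], [1, 0, 0.003, 0, 0], [1, 0, 0.002, 0, 0], [1, 0, 0.002, 0, 0], [1, 0, 0.002, 0, 0], [1, 0, 0.002, 0, 0], [1, 0, 0.002, 0, 0], [1, 0, 0.002, 0, 0]]]'

```text
t: 21.33
tool_pos: [0.4772, 0.0377, 0.2981]
orientation: [3.139, -0.111, -0.0]
force: [-3.4, 0.9, 5.4]
opening: 0.0156
gripper_force: 12.0
```

```bash
sed -i 's/len(m)-9)/len(m)-40)/' ctl.py; python3 -c "
from ctl import *
step(-.15,10,T=1.8)"
```

```text
t 21.33 theta -0.0131 phi 0.0750 rad 0.1705 X -0.0051 F [-3.42  0.9   5.39]
c -0.0133 G 0.3104 cost 3.17 now -0.0133 0.0012 phieq(target) 0.148
pred [-0.014 -0.017 -0.021 -0.026 -0.032 -0.039 -0.047 -0.054 -0.062 -0.069] vend -0.082
phi [0.044 0.026 0.009 0.01  0.011 0.012 0.022 0.031 0.04  0.049]
[1, -0.002, -0.026, 0.002, 0]
[1, -0.003, -0.041, 0.002, 0]
[1, -0.004, -0.056, 0.002, 0]
[1, -0.004, -0.055, 0.002, 0]
[1, -0.004, -0.054, 0.002, 0]
[1, -0.004, -0.053, 0.002, 0]
[1, -0.003, -0.045, 0.002, 0]
[1, -0.003, -0.037, 0.002, 0]
[1, -0.002, -0.03, 0.002, 0]
[1, -0.002, -0.022, 0.001, 0]
```

>>> send_rows --plan '[[[1, -0.002, -0.026, 0.002, 0], [1, -0.003, -0.041, 0.002, 0], [1, -0.004, -0.056, 0.002, 0], [1, -0.004, -0.055, 0.002, 0], [1, -0.004, -0.054, 0.002, 0], [1, -0.004, -0.053, 0.002, 0], [1, -0.003, -0.045, 0.002, 0], [1, -0.003, -0.037, 0.002, 0], [1, -0.002, -0.03, 0.002, 0], [1, -0.002, -0.022, 0.001, 0]]]'

```text
t: 22.22
tool_pos: [0.4769, 0.0335, 0.2981]
orientation: [3.139, -0.111, -0.0]
force: [-0.6, -0.4, 0.8]
opening: 0.0158
gripper_force: 12.0
```

```bash
python3 -c "
from ctl import *
step(-.20,9,T=1.8)"
```

```text
t 22.22 theta -0.0656 phi 0.0499 rad 0.1703 X -0.0051 F [-0.56 -0.43  0.82]
c -0.0132 G 0.3104 cost 3.19 now -0.0698 -0.0809 phieq(target) 0.175
pred [-0.076 -0.081 -0.085 -0.089 -0.094 -0.098 -0.103 -0.109 -0.115] vend -0.074
phi [0.075 0.083 0.09  0.083 0.077 0.07  0.07  0.069 0.069]
[1, 0.001, 0.021, -0.001, 0]
[1, 0.002, 0.028, -0.002, 0]
[1, 0.002, 0.034, -0.002, 0]
[1, 0.002, 0.028, -0.002, 0]
[1, 0.002, 0.023, -0.001, 0]
[1, 0.001, 0.017, -0.001, 0]
[1, 0.001, 0.017, -0.001, 0]
[1, 0.001, 0.016, -0.001, 0]
[1, 0.001, 0.016, -0.001, 0]
```

>>> send_rows --plan '[[[1, 0.001, 0.021, -0.001, 0], [1, 0.002, 0.028, -0.002, 0], [1, 0.002, 0.034, -0.002, 0], [1, 0.002, 0.028, -0.002, 0], [1, 0.002, 0.023, -0.001, 0], [1, 0.001, 0.017, -0.001, 0], [1, 0.001, 0.017, -0.001, 0], [1, 0.001, 0.016, -0.001, 0], [1, 0.001, 0.016, -0.001, 0]]]'

```text
t: 23.02
tool_pos: [0.4771, 0.0366, 0.2981]
orientation: [-3.139, 0.111, -0.0]
force: [-0.1, 0.3, 0.6]
opening: 0.0158
gripper_force: 12.0
```

```bash
python3 -c "
from ctl import *
step(-.26,9,T=2)"
```

```text
t 23.02 theta -0.1165 phi 0.0683 rad 0.1705 X -0.0051 F [-0.13  0.27  0.56]
c -0.0133 G 0.3104 cost 3.19 now -0.1203 -0.0786 phieq(target) 0.205
pred [-0.126 -0.131 -0.135 -0.139 -0.143 -0.147 -0.152 -0.157 -0.163] vend -0.072
phi [0.1   0.111 0.122 0.115 0.108 0.101 0.099 0.097 0.094]
[1, 0.002, 0.027, -0.002, 0]
[1, 0.002, 0.036, -0.003, 0]
[1, 0.003, 0.045, -0.004, 0]
[1, 0.003, 0.039, -0.004, 0]
[1, 0.002, 0.034, -0.003, 0]
[1, 0.002, 0.028, -0.002, 0]
[1, 0.002, 0.026, -0.002, 0]
[1, 0.002, 0.024, -0.002, 0]
[1, 0.002, 0.022, -0.002, 0]
```

>>> send_rows --plan '[[[1, 0.002, 0.027, -0.002, 0], [1, 0.002, 0.036, -0.003, 0], [1, 0.003, 0.045, -0.004, 0], [1, 0.003, 0.039, -0.004, 0], [1, 0.002, 0.034, -0.003, 0], [1, 0.002, 0.028, -0.002, 0], [1, 0.002, 0.026, -0.002, 0], [1, 0.002, 0.024, -0.002, 0], [1, 0.002, 0.022, -0.002, 0]]]'

```text
t: 23.82
tool_pos: [0.4775, 0.041, 0.2978]
orientation: [-3.139, 0.111, -0.0]
force: [-0.8, 0.5, 2.7]
opening: 0.0158
gripper_force: 12.0
```

```bash
python3 -c "
from ctl import *
step(-.30,9,T=2)"
```

```text
t 23.82 theta -0.1588 phi 0.0944 rad 0.1706 X -0.0050 F [-0.83  0.5   2.74]
c -0.0132 G 0.3101 cost 3.46 now -0.1629 -0.0736 phieq(target) 0.224
pred [-0.168 -0.173 -0.177 -0.181 -0.185 -0.189 -0.194 -0.199 -0.205] vend -0.071
phi [0.123 0.133 0.142 0.136 0.129 0.123 0.121 0.119 0.117]
[1, 0.002, 0.024, -0.003, 0]
[1, 0.002, 0.033, -0.004, 0]
[1, 0.003, 0.04, -0.005, 0]
[1, 0.002, 0.035, -0.004, 0]
[1, 0.002, 0.029, -0.003, 0]
[1, 0.002, 0.024, -0.003, 0]
[1, 0.002, 0.022, -0.002, 0]
[1, 0.001, 0.021, -0.002, 0]
[1, 0.001, 0.019, -0.002, 0]
```

>>> send_rows --plan '[[[1, 0.002, 0.024, -0.003, 0], [1, 0.002, 0.033, -0.004, 0], [1, 0.003, 0.04, -0.005, 0], [1, 0.002, 0.035, -0.004, 0], [1, 0.002, 0.029, -0.003, 0], [1, 0.002, 0.024, -0.003, 0], [1, 0.002, 0.022, -0.002, 0], [1, 0.001, 0.021, -0.002, 0], [1, 0.001, 0.019, -0.002, 0]]]'

```text
t: 24.62
tool_pos: [0.4777, 0.0448, 0.2972]
orientation: [-3.139, 0.111, -0.0]
force: [0.1, 0.2, 2.2]
opening: 0.0155
gripper_force: 12.0
```

```bash
python3 -c "
from ctl import *
step(-.33,9,T=2)"
```

```text
t 24.62 theta -0.2078 phi 0.1167 rad 0.1703 X -0.0051 F [0.12 0.22 2.23]
c -0.0132 G 0.3104 cost 3.54 now -0.2113 -0.0766 phieq(target) 0.239
pred [-0.217 -0.221 -0.225 -0.228 -0.231 -0.235 -0.238 -0.243 -0.248] vend -0.060
phi [0.151 0.164 0.177 0.17  0.163 0.157 0.153 0.15  0.147]
[1, 0.002, 0.029, -0.004, 0]
[1, 0.003, 0.04, -0.006, 0]
[1, 0.003, 0.051, -0.007, 0]
[1, 0.003, 0.045, -0.006, 0]
[1, 0.003, 0.039, -0.005, 0]
[1, 0.002, 0.034, -0.005, 0]
[1, 0.002, 0.031, -0.004, 0]
[1, 0.002, 0.028, -0.004, 0]
[1, 0.002, 0.025, -0.003, 0]
```

>>> send_rows --plan '[[[1, 0.002, 0.029, -0.004, 0], [1, 0.003, 0.04, -0.006, 0], [1, 0.003, 0.051, -0.007, 0], [1, 0.003, 0.045, -0.006, 0], [1, 0.003, 0.039, -0.005, 0], [1, 0.002, 0.034, -0.005, 0], [1, 0.002, 0.031, -0.004, 0], [1, 0.002, 0.028, -0.004, 0], [1, 0.002, 0.025, -0.003, 0]]]'

```text
t: 25.42
tool_pos: [0.478, 0.0497, 0.2965]
orientation: [-3.139, 0.111, 0.0]
force: [1.2, 0.5, -0.4]
opening: 0.0156
gripper_force: 12.0
```

```bash
python3 -c "
from ctl import *
step(-.35,10,T=2)"
```

```text
t 25.42 theta -0.2475 phi 0.1462 rad 0.1704 X -0.0051 F [ 1.19  0.47 -0.4 ]
c -0.0132 G 0.3103 cost 3.55 now -0.2506 -0.0638 phieq(target) 0.248
pred [-0.255 -0.259 -0.262 -0.265 -0.267 -0.27  -0.273 -0.277 -0.281 -0.285] vend -0.051
phi [0.175 0.186 0.197 0.192 0.186 0.18  0.178 0.175 0.173 0.177]
[1, 0.002, 0.024, -0.004, 0]
[1, 0.002, 0.033, -0.006, 0]
[1, 0.003, 0.042, -0.007, 0]
[1, 0.003, 0.038, -0.007, 0]
[1, 0.002, 0.033, -0.006, 0]
[1, 0.002, 0.028, -0.005, 0]
[1, 0.002, 0.027, -0.004, 0]
[1, 0.002, 0.024, -0.004, 0]
[1, 0.002, 0.022, -0.004, 0]
[1, 0.002, 0.026, -0.004, 0]
```

>>> send_rows --plan '[[[1, 0.002, 0.024, -0.004, 0], [1, 0.002, 0.033, -0.006, 0], [1, 0.003, 0.042, -0.007, 0], [1, 0.003, 0.038, -0.007, 0], [1, 0.002, 0.033, -0.006, 0], [1, 0.002, 0.028, -0.005, 0], [1, 0.002, 0.027, -0.004, 0], [1, 0.002, 0.024, -0.004, 0], [1, 0.002, 0.022, -0.004, 0], [1, 0.002, 0.026, -0.004, 0]]]'

```text
t: 26.3
tool_pos: [0.4784, 0.0548, 0.2958]
orientation: [3.14, -0.111, -0.0]
force: [-1.0, 0.2, -0.6]
opening: 0.0158
gripper_force: 12.0
```

```bash
python3 -c "
from ctl import *
step(-.37,12,T=2)"
```

```text
t 26.30 theta -0.2844 phi 0.1765 rad 0.1704 X -0.0051 F [-1.01  0.21 -0.63]
c -0.0132 G 0.3101 cost 3.57 now -0.2872 -0.0529 phieq(target) 0.257
pred [-0.291 -0.294 -0.297 -0.299 -0.301 -0.303 -0.306 -0.309 -0.312 -0.316
 -0.32  -0.32 ] vend 0.000
phi [0.199 0.208 0.216 0.211 0.207 0.202 0.199 0.195 0.192 0.191 0.19  0.189]
[1, 0.001, 0.019, -0.004, 0]
[1, 0.002, 0.026, -0.005, 0]
[1, 0.002, 0.033, -0.007, 0]
[1, 0.002, 0.029, -0.006, 0]
[1, 0.002, 0.025, -0.005, 0]
[1, 0.001, 0.021, -0.004, 0]
[1, 0.001, 0.019, -0.004, 0]
[1, 0.001, 0.015, -0.003, 0]
[1, 0.001, 0.013, -0.002, 0]
[1, 0.001, 0.012, -0.002, 0]
[1, 0.001, 0.011, -0.002, 0]
[1, 0.001, 0.01, -0.002, 0]
```

>>> send_rows --plan '[[[1, 0.001, 0.019, -0.004, 0], [1, 0.002, 0.026, -0.005, 0], [1, 0.002, 0.033, -0.007, 0], [1, 0.002, 0.029, -0.006, 0], [1, 0.002, 0.025, -0.005, 0], [1, 0.001, 0.021, -0.004, 0], [1, 0.001, 0.019, -0.004, 0], [1, 0.001, 0.015, -0.003, 0], [1, 0.001, 0.013, -0.002, 0], [1, 0.001, 0.012, -0.002, 0], [1, 0.001, 0.011, -0.002, 0], [1, 0.001, 0.01, -0.002, 0]]]'

```text
t: 27.35
tool_pos: [0.4786, 0.057, 0.2954]
orientation: [-3.139, 0.111, 0.0]
force: [-1.1, 0.2, 0.9]
opening: 0.0155
gripper_force: 12.0
```

```bash
python3 -c "
from ctl import *
L,s=measure(); p=L['phi'][-1][1]; u=np.linspace(p,-.32,17)[1:]; rows(list(u)+[-.32],p); commit(L,u)"
```

```text
t 27.35 theta -0.3216 phi 0.1897 rad 0.1704 X -0.0050 F [-1.08  0.22  0.85]
[1, -0.002, -0.027, 0.005, 0]
[1, -0.004, -0.053, 0.009, 0]
[1, -0.006, -0.08, 0.011, 0]
[1, -0.007, -0.107, 0.014, 0]
[1, -0.009, -0.134, 0.015, 0]
[1, -0.011, -0.161, 0.015, 0]
[1, -0.013, -0.188, 0.015, 0]
[1, -0.015, -0.215, 0.013, 0]
[1, -0.017, -0.242, 0.011, 0]
[1, -0.019, -0.269, 0.008, 0]
[1, -0.02, -0.296, 0.004, 0]
[1, -0.022, -0.322, -0.0, 0]
[1, -0.024, -0.349, -0.006, 0]
[1, -0.026, -0.375, -0.013, 0]
[1, -0.028, -0.401, -0.02, 0]
[1, -0.029, -0.427, -0.028, 0]
[1, -0.029, -0.427, -0.028, 0]
```

On the rest. Bringing the lever back to relaxed, then releasing.

>>> send_rows --plan '[[[1, -0.002, -0.027, 0.005, 0], [1, -0.004, -0.053, 0.009, 0], [1, -0.006, -0.08, 0.011, 0], [1, -0.007, -0.107, 0.014, 0], [1, -0.009, -0.134, 0.015, 0], [1, -0.011, -0.161, 0.015, 0], [1, -0.013, -0.188, 0.015, 0], [1, -0.015, -0.215, 0.013, 0], [1, -0.017, -0.242, 0.011, 0], [1, -0.019, -0.269, 0.008, 0], [1, -0.02, -0.296, 0.004, 0], [1, -0.022, -0.322, 0, 0], [1, -0.024, -0.349, -0.006, 0], [1, -0.026, -0.375, -0.013, 0], [1, -0.028, -0.401, -0.02, 0], [1, -0.029, -0.427, -0.028, 0], [1, -0.029, -0.427, -0.028, 0]]]'

```text
t: 28.82
tool_pos: [0.4727, -0.0294, 0.2894]
orientation: [3.139, -0.112, -0.001]
force: [-1.4, 1.0, 1.8]
opening: 0.0154
gripper_force: 12.0
```

>>> send_rows --plan '[[[0.4, 0, 0, 0, 0], [0, 0, 0, 0, 0], [-0.5, 0, 0, 0, 0], [-1, 0, 0, 0, 0], [-1, 0, 0, 0, 0], [-1, 0, 0, 0, 0], [-1, 0, 0, 0, 0], [-1, 0, 0, 0, 0], [-1, 0, 0, 0, 0], [-1, 0, 0, 0, 0], [-1, 0, 0, 0, 0], [-1, 0, 0, 0, 0], [-1, 0, 0, 0, 0], [-1, 0, 0, 0, 0]]]'

```text
t: 29.98
tool_pos: [0.4729, -0.0284, 0.2898]
orientation: [-3.14, 0.111, 0.0]
force: [0.3, 0.9, -0.4]
opening: 0.0926
gripper_force: 0.0
```

```bash
python3 -c "
from ctl import *
L,s=measure(); print(s['opening'])"
```

```text
t 29.98 theta -0.3198 phi -0.3194 rad 0.1704 X -0.0048 F [ 0.31  0.88 -0.44]
0.09257912118752498
```

>>> send_rows --plan '[[[-1, 0, 0, 0.06, 0], [-1, 0, 0, 0.14, 0], [-1, 0, 0, 0.24, 0], [-1, 0, 0, 0.34, 0], [-1, 0, 0, 0.44, 0], [-1, 0, 0, 0.55, 0], [-1, 0, 0, 0.65, 0], [-1, 0, 0, 0.65, 0], [-1, 0, 0, 0.65, 0], [-1, 0, 0, 0.65, 0], [-1, 0, 0, 0.65, 0]]]'

```text
t: 30.95
tool_pos: [0.4725, -0.0284, 0.4187]
orientation: [-3.139, 0.111, 0.003]
force: [0.0, 0.5, -0.4]
opening: 0.0931
gripper_force: 0.0
```

```bash
python3 -c "
from ctl import *
L,s=measure(); p,d=viewer.read_camera('side')
C=(cloud('side',d)-PIV)@R; m=(d>0)&(abs(C[...,0]+.005)<.026)&(C[...,2]>.13)&(C[...,2]<.19)&(abs(C[...,1])<.12)&(p.max(-1)<60)
print(m.sum(),np.median(C[m],0)); cv2.imwrite('pics/v8.png',p[110:310,200:460])"
```

```text
t 30.95 theta -0.3184 phi -0.1820 rad 0.2955 X -0.0052 F [ 0.01  0.47 -0.44]
55 [-0.00726653 -0.04916555  0.16733195]
```

View pics/v8.png

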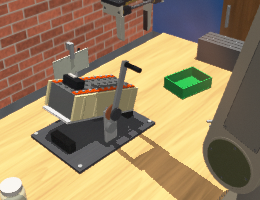

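The cradle lies on the right-hand rest, the lever is relaxed with its grip at about (130,66), and the gripper is clear above it.

```bash
python3 -c "
from plant import order
print(order.close_job())"
```

```text
the job is handed in; nothing more can be done
None
```

The cradle was raised through the lever and held at the index tab for about 10.8 s. It was then laid gently back on its right-hand rest, the lever was released and the arm moved clear; the job is handed in, and close_job returned no verdict.

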